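# Third hand: hold a stool rail against its leg for screwing

## Robot

A 6-joint arm with a two-finger parallel gripper is mounted at the origin on the work surface. World frame = base frame: x ahead of the robot, y to its left, z up, the work surface at z = 0. Lengths are in mm, angles in rad, forces in N, time in s.
With the tool pointing down it reaches from about 425 to 950 mm from the base axis. Payload 14.7 kg.
Tool frame: the origin (TCP) lies on the centre line of the jaws, within the pads' length; the fingertips stand 14 mm ahead of it and the grasp point (between the pads) lies 5 mm behind it; z points along the fingers, y is the line along which they close (so a half turn about z gives the same grasp; the last joint's range is limited). The gripper opens to 85 mm and grips with 20 to 120 N. Pads are 22 mm wide; open, the fingers measure 114 mm over their backs; the gripper's body (76 mm by 85 mm) begins 54 mm behind the grasp point. The pads swing forward as they close: fully open they stand 13 mm farther back than shut.
Start: joints at [1.245, 0.48, 1.596, -0, 1.065, -0.047], TCP at [178.857, 624.902, 245.297] pointing down, gripper open.
Joint ranges: [-2.75, 2.75], [-0.82, 2.05], [0.23, 2.67], [-1.56, 4.7], [0.09, 2.69], [-2.92, 2.92]. Speed limits (rad/s): [1.89, 1.89, 2.39, 3.01, 3.01, 3.01].

## Interface

Orientations are given as a unit quaternion [w, x, y, z].
In Python, from station import env gives the robot as it stands. Calls block until the motion is done:
- env.move_pose(position, orientation): joint-space move of the TCP to a pose.
- env.move_linear(position, ori=None, velocity=150): straight line of the TCP; ori=None keeps the orientation; velocity is the mean speed in mm/s.
- env.move_j(angles): joint-space move.
- env.move_gripper(opening, grip_force=None): finger opening in mm; grip_force is the grip in N (None keeps the last); returns when the fingers have stopped.
- env.pause(seconds).
- env.inverse_kinematics(position, orientation): joint angles nearest the present ones, or None.
- env.sense(): the state.
- env.read_camera(name): name is "scene" or "top"; returns a dict with "color" (480x640x3 uint8, red, green, blue), "mtx" (3x3 intrinsics, pixels), "k1" (the pictures are not rectified: a ray, as slopes to the right and down, at radius r is drawn at 1 + k1 r^2 times it, then the intrinsics apply), "R" (3x3) and "t" (3): a world point X has camera coordinates R X + t. Camera axes: x right, y down, z forward; pixel columns grow to the right and rows downward; lengths in mm; the calibration is good to about 2 mm. A picture is of the moment at which its call begins. There is no depth.
A pose or a line that the arm cannot do raises env.IKError and nothing moves.
- env.close_job(): hands the job in; it is judged then, once.
The state is a dict: "t": time; "q": joint angles; "dq": joint speeds; "tau": joint torques, N m; "tool_pos": TCP position; "tool_rot": TCP orientation; "force": force on the tool from outside, world axes, zero at the start; "torque": the same for the moment, N m; "opening": finger opening in mm; "grasp_force": force on a finger pad.
Only numpy, scipy, OpenCV 4.12 (cv2) and the standard library are available. Lean on these libraries where they do the work, as an engineer would, in place of code of your own. Each camera call takes 0.05 s, during which the arm holds its last target. There are 200 camera calls.

## Task

Be the third hand for the joiner: pick up the narrower of the two loose rails and lay it flat on the two bearers of the assembly jig so that it rests on them, centred between the pencil lines and square to the clamped stool leg. Without ramming it, push it lengthwise so that its end closes tight against the leg, with a steady push of about 12 newtons (at the end no less than 5 and no more than 20), and finish while still holding that push, so that the joiner can drive the screws through the leg. Leave the wide rail, the driver, the try square and the glue where they are.

Things in the scene. Friction and masses are not known exactly. Their poses are not given: they have to be found in the camera images.
- narrow_rail: the part to hold: plain beech rail, 260 long (its x) x 45 wide (its y) x 20 thick (its z), about 0.17 kg, loose, lying flat on the bench beside the wide rail (either may be the nearer to the jig). Origin at the centre of its underside. Both ends are alike: either may meet the leg, either yaw.
- wide_rail: bystander: like the narrow rail but 75 wide; 260 long (x), 20 thick. Origin at the centre of its underside. It lies with its long axis roughly parallel to the narrow rail, a hand's width away. Leave it alone.
- jig: fixed assembly jig on the bench: plywood board 440 (its x) x 420 (its y) x 18 thick, origin at the centre of its underside, z up. Two bearers and the clamped leg stand on it. Pencil lines 45 apart (jig x = +-22.5) on board, bearers and leg mark the rail's place: length along jig y, centred on jig x = 0; when home the centre of its underside is at jig (0, -70, 33).
- bearer_near: bearer nearer the leg: dark wooden strip fixed on the jig board, 100 long (jig x), 14 wide (jig y), 15 high, top 33 above the bench. Origin at the centre of its underside, at jig (0, 25, 18). The rail rests flat across both bearers. Leaning on the rail makes friction here that takes from the push on the leg: let it lie by its own weight.
- bearer_far: bearer farther from the leg, alike: 100 (jig x) x 14 (jig y) x 15 high, top 33 above the bench. Origin at the centre of its underside, at jig (0, -165, 18).
- leg: beech stool leg, 50 x 50 section, 420 long along its x (-170 to +250), lying on the board, top 68 above the bench, clamped rigid. Origin at jig (0, 85, 18), under the leg at the joint; axes as the jig's. Behind it (+y) two fence blocks 40 high; two steel hold-down clamps with black handles stand at jig x = +-105, up to 110 above the bench, arms reaching over the leg to jig y = 74.
- joint_face (a point): the point on the leg's inner face where the centre of the rail's end belongs, at jig (0, 60, 43); axes as the jig's. The face looks along -y; the push goes along +y. Leg and face do not give.
- driver: bystander: cordless driver standing on its battery, about 240 long x 75 wide x 210 high, beyond the jig on the robot's left. Origin under the battery.
- try_square: bystander: try square lying flat, 115 dark stock and 200 steel blade, on the far side to the right of the jig. Origin under the stock.
- glue: bystander: white glue bottle, 62 across, 190 high, to the right of the rails. Origin at the centre of its base.

How it is judged:
By the outcome, as a careful person would: the job done as asked, in the order asked, and still so for the second after the job is handed in, while the arm keeps its last pose, push and grip.
It also fails if it takes over 45 s, if anything falls off the work surface, if the arm or the gripper's body presses on something with over 40 N, if the wrist force passes 120 N, or if a joint passes its speed limit or range.

## Working session

There is one attempt and no reset: what is moved stays moved. The work goes in short steps, each a Python script; the robot and the scene stay as the last script left them, time stands still between calls to the robot, and variables do not carry over. Pictures are saved under pics/ and viewed, at most 10 in all, crops included, and the job is handed in when it is done.

```bash
ls; mkdir -p pics; python3 - <<'E'
from station import env
import cv2
s=env.sense(); print(s)
for n in("scene","top"):
    c=env.read_camera(n); cv2.imwrite(f"pics/{n}0.png",c["color"][:,:,::-1]); print(n,c["mtx"],c["k1"],c["R"],c["t"])
E
```

```text
pics
{'t': 0.0, 'q': array([ 1.24541748e+00,  4.80849108e-01,  1.59683337e+00,  3.51235018e-05,
        1.06510414e+00, -4.66276924e-02]), 'dq': array([-0.00105949,  0.00081688, -0.0001456 ,  0.00044789, -0.00092554,
       -0.00026373]), 'tau': array([ 1.23050257e-03, -9.50647616e+01, -4.30176044e+01, -3.53488349e-05,
        1.24667224e-02, -2.06229078e-05]), 'tool_pos': array([178.71751844, 624.5582383 , 244.67626749]), 'tool_rot': array([-1.25495202e-04,  1.38933185e-01,  9.90301577e-01, -5.83844796e-04]), 'force': array([ 0.30562844, -0.26747848,  0.39791035]), 'torque': array([ 0.091851  , -0.0034328 ,  0.02369339]), 'grasp_force': 0.0, 'opening': 85.44374179937795}
scene [[493.98120197   0.         311.62963619]
 [  0.         493.98120197 245.19570725]
 [  0.           0.           1.        ]] -0.10894671228483677 [[-0.50894242  0.86075679  0.00868125]
 [ 0.57516536  0.34754862 -0.7405368 ]
 [-0.64043924 -0.37189744 -0.67195973]] [ 271.2478813  -319.8394698  2088.46627139]
top [[494.61770014   0.         312.48918857]
 [  0.         494.61770014 235.41416124]
 [  0.           0.           1.        ]] -0.01741089307124604 [[-9.56978047e-03 -9.99953735e-01 -9.73437795e-04]
 [-9.97351764e-01  9.61505768e-03 -7.20902846e-02]
 [ 7.20963090e-02  2.80971705e-04 -9.97397635e-01]] [  41.04578086  614.99995223 1606.30087568]
```

View pics/top0.png

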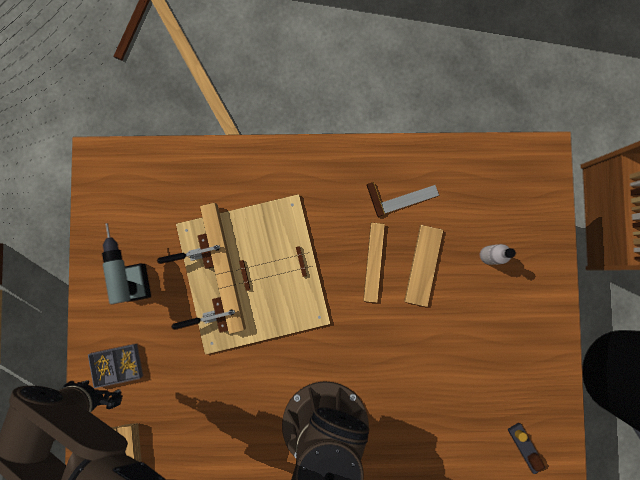

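View pics/scene0.png

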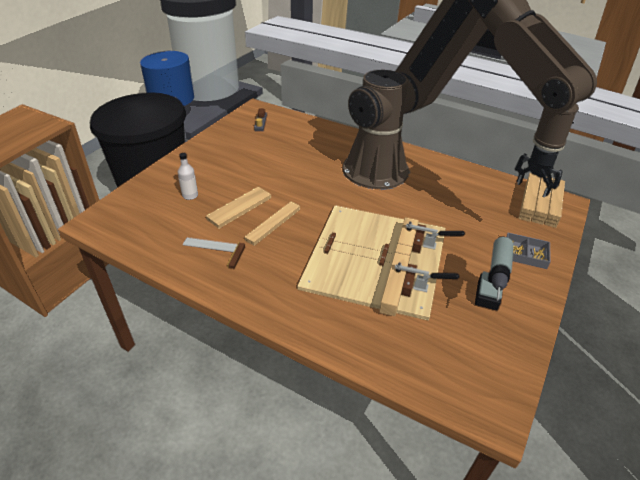

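The top view shows the jig at about (253,273) and the narrow rail at (375,262), between the jig and the wide rail at (425,266). In the scene view the narrow rail is at (272,222) and the jig at (375,262). I'll zoom in to get the corners.

```bash
python3 - <<'E'
import cv2
a=cv2.imread("pics/top0.png")[193:358,175:395]; cv2.imwrite("pics/topz.png",cv2.resize(a,None,fx=3.6,fy=3.6,interpolation=cv2.INTER_CUBIC))
a=cv2.imread("pics/scene0.png")[190:325,236:466]; cv2.imwrite("pics/scenez.png",cv2.resize(a,None,fx=3.4,fy=3.4,interpolation=cv2.INTER_CUBIC))
E
```

```text
(no output)
```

View pics/topz.png

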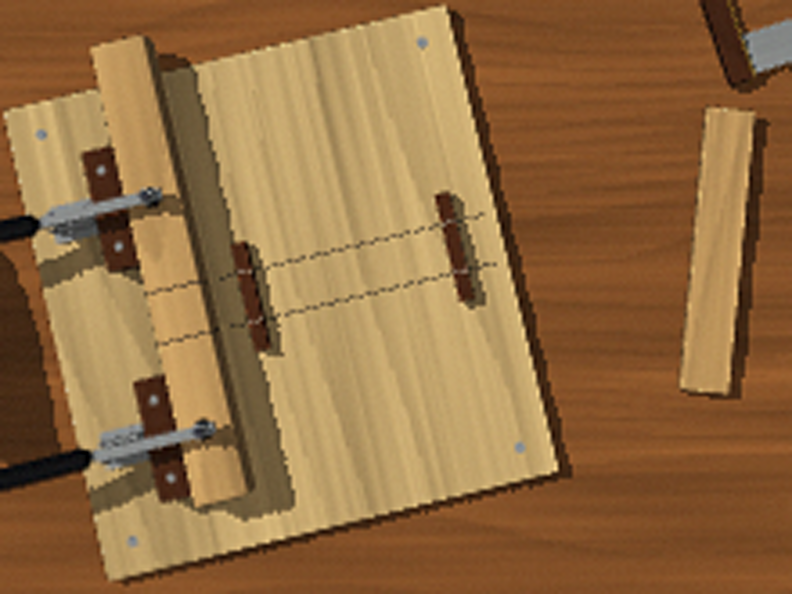

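View pics/scenez.png

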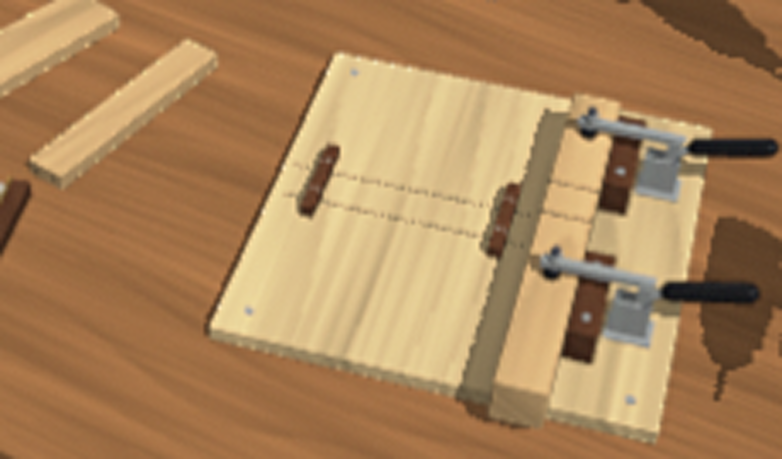

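```bash
cat > h.py <<'E'
import numpy as np, cv2
from scipy.optimize import least_squares, minimize
def proj(c,X):
    p=np.atleast_2d(X)@c["R"].T+c["t"]; s=p[:,:2]/p[:,2:]
    s=s*(1+c["k1"]*(s**2).sum(1,keepdims=True))
    return s*[c["mtx"][0,0],c["mtx"][1,1]]+c["mtx"][:2,2]
def place(p,L):   # p=x,y,z,yaw
    c,s=np.cos(p[3]),np.sin(p[3]); L=np.atleast_2d(np.float64(L))
    return L@np.array([[c,s,0],[-s,c,0],[0,0,1]])+p[:3]
def fit(obs,p0):  # obs: (cam, local pts, pixels)
    f=lambda p:np.concatenate([(proj(c,place(p,L))-px).ravel() for c,L,px in obs])
    r=least_squares(f,p0,loss='soft_l1'); return r.x,r.fun
def refine(cams,segs,p0,sig=(1.2,.7),free=(0,1,3)):
    # segs: (cam index, A, B); maximise colour gradient across the projected edges
    p=np.array(p0,float); free=list(free)
    for s in sig:
        G=[]
        for c in cams:
            im=cv2.GaussianBlur(c["color"].astype(np.float32),(0,0),s)
            G.append([cv2.Sobel(im,cv2.CV_32F,1,0),cv2.Sobel(im,cv2.CV_32F,0,1)])
        def cost(v):
            q=p.copy(); q[free]+=np.array(v); tot=0
            for i,A,B in segs:
                w=np.linspace(.04,.96,60)[:,None]; uv=proj(cams[i],place(q,np.array(A)*(1-w)+np.array(B)*w)).astype(np.float32)
                d=uv[-1]-uv[0]; n=np.array([-d[1],d[0]])/np.linalg.norm(d)
                g=[cv2.remap(k,uv[:,:1].copy(),uv[:,1:].copy(),cv2.INTER_CUBIC)[:,0] for k in G[i]]
                m=np.abs(g[0]*n[0]+g[1]*n[1]).sum(1); tot-=np.sqrt(m+1).mean()
            return tot
        S=np.vstack([np.zeros(len(free))]+[np.eye(len(free))[k]*(.01 if free[k]==3 else 2.) for k in range(len(free))])
        r=minimize(cost,S[0],method='Nelder-Mead',options=dict(initial_simplex=S,xatol=1e-3,fatol=1e-4)); p[free]+=r.x
    return p
def rect(x0,x1,y0,y1,z): return [[x0,y0,z],[x1,y0,z],[x1,y1,z],[x0,y1,z]]
JB=rect(-220,220,-210,210,18)
RT=rect(-130,130,-22.5,22.5,20)
E
cat > m.py <<'E'
from h import *
from station import env
T=env.read_camera("top");S=env.read_camera("scene")
t=lambda a:(np.array(a,float)+.5)/3.6-.5+[175,193]
s=lambda a:(np.array(a,float)+.5)/3.4-.5+[236,190]
leg=[[250,110,68],[250,60,68],[-170,110,68],[-170,60,68]]
for k,(cc) in enumerate(("both","top","scene")):
    ob=[(T,JB,t([[112,578],[557,470],[447,6],[5,112]])[[1,2,3,0]]),(S,JB,s([[336,54],[211,330],[657,436],[710,128]]))]
    ob+= [(T,leg,t([[92,48],[148,37],[197,507],[245,490]])),(T,[[22.5,-210,18],[-22.5,-210,18]],t([[483,214],[497,264]]))]
    if cc!="both": ob=[o for o in ob if o[0] is (T if cc=="top" else S)]
    print(cc,*[np.round(x,3) for x in fit(ob,[600,230,0,.2])[:1]])
j,r=fit(ob if 0 else [(T,JB,t([[557,470],[447,6],[5,112],[112,578]])),(S,JB,s([[336,54],[211,330],[657,436],[710,128]])),(T,leg,t([[92,48],[148,37],[197,507],[245,490]]))],[600,230,0,.2])
print(np.round(r,1))
b=JB; segs=[(0,b[i],b[(i+1)%4]) for i in range(4)]+[(1,b[0],b[1]),(1,b[3],b[0]),(0,leg[0],leg[1]),(0,leg[0],[-170,110,68])]
for sg in (segs,segs[:4]+segs[6:],segs[4:6]): print("jig",np.round(refine([T,S],sg,[j[0],j[1],0,j[3]]),4))
# rail: local x along world x
rt=t([[681,389],[706,108],[755,112],[731,393]]); rs=s([[217,57],[62,178],[30,161],[188,40]])
# order: -x+y, +x+y, +x-y, -x-y
L=[[-130,22.5,20],[130,22.5,20],[130,-22.5,20],[-130,-22.5,20]]
q,r=fit([(T,L,rt),(S,L,rs)],[600,-150,0,0]); print("rail",np.round(q,3),np.round(r,1))
sg=[(i,L[k],L[(k+1)%4]) for i in (0,1) for k in range(4)]
for a in (sg,sg[:4],sg[4:]): print(np.round(refine([T,S],a,[q[0],q[1],0,q[3]]),4))
print("z free",np.round(refine([T,S],sg,q,free=(0,1,2,3)),4))
E
python3 m.py
```

```text
both [ 4.92831e+02  2.33994e+02 -5.02700e+00  2.27000e-01]
top [ 4.93185e+02  2.37983e+02 -2.37120e+01  2.25000e-01]
scene [ 4.89689e+02  2.30798e+02 -7.27200e+00  2.31000e-01]
[ 1.2  0.3  0.3 -0.4  0.1 -0.3 -0.3  0.9  0.   0.4 -0.4 -0.   0.6  0.1
  0.8  0.9 -0.1 -0.3 -0.6 -0.9 -0.1  0.2  1.9  1.2]
jig [4.937896e+02 2.342203e+02 0.000000e+00 2.293000e-01]
jig [4.936432e+02 2.347255e+02 0.000000e+00 2.294000e-01]
jig [4.926936e+02 2.323718e+02 0.000000e+00 2.279000e-01]
rail [ 5.26090e+02 -1.67198e+02 -2.24200e+00 -1.08000e-01] [ 0.   0.2  0.3 -0.5  0.2 -0.2 -0.2  0.5  0.4 -0.5  0.2  0.4  0.   0.2
 -0.3  0.1]
[ 5.267279e+02 -1.665420e+02  0.000000e+00 -1.127000e-01]
[ 5.269228e+02 -1.656244e+02  0.000000e+00 -1.126000e-01]
[ 5.261190e+02 -1.694031e+02  0.000000e+00 -1.097000e-01]
z free [ 5.272593e+02 -1.659849e+02  2.121200e+00 -1.122000e-01]
```

The hand-picked corners and the edge fits agree to within 1–2 mm, and the measured z offsets come out near 0. Next I'll pick up the rail.

```bash
cat > r.py <<'E'
from h import *
from station import env
JIG=np.array([493.8,234.3,0,.2293]); RAIL=np.array([526.8,-166.3,0,-.1125])
Q=lambda th:[0,np.cos(th/2),np.sin(th/2),0]
def st(m=""):
    s=env.sense(); print(m,"t%.2f"%s["t"],"p",np.round(s["tool_pos"],1),"F",np.round(s["force"],1),"M",np.round(s["torque"],2),"op %.1f g %.1f"%(s["opening"],s["grasp_force"])); return s
E
python3 - <<'E'
from r import *
x,y=RAIL[:2]; o=Q(RAIL[3])
s=env.sense(); env.move_linear([*s["tool_pos"][:2],380],velocity=300); st()
env.move_pose([x,y,150],o); print(env.sense()["q"].round(2))
env.move_gripper(68,60)
env.move_linear([x,y,40],velocity=150); st("above")
z=40
for z in np.arange(32,11,-4.):
    env.move_linear([x,y,z],velocity=40)
    if abs(env.sense()["force"][2])>4: break
st("down"); env.move_gripper(40,60); st("grip")
E
```

```text
t0.80 p [178.8 624.7 380.5] F [-1.3  0.1  0.3] M [-0.01 -0.01  0.03] op 85.6 g 0.0
[-0.36  0.46  1.91  0.    0.76  1.32]
above t5.14 p [ 527.2 -166.5   40.6] F [-0.2  0.2  0.7] M [-0.01 -0.02 -0.05] op 68.2 g 0.0
down t6.74 p [ 526.7 -166.2   11.8] F [-0.3  0.1 -0.5] M [-0.01  0.03  0.01] op 68.2 g 0.0
grip t7.10 p [ 526.9 -166.3   12.4] F [-0.9  0.1  6.7] M [ 0.11  0.17 -0.06] op 43.6 g 62.1
```

```bash
python3 - <<'E'
from r import *
x,y=RAIL[:2]
env.move_linear([x,y,130],velocity=200); st("lift")
o=Q(JIG[3]+np.pi/2); w=lambda jx,jy:place(JIG,[jx,jy,0])[0,:2]
print(env.inverse_kinematics([*w(0,-88),130],o))
env.move_pose([*w(0,-88),130],o); st("over")
env.move_linear([*w(0,-88),52],velocity=100); st("low")
for n in("scene","top"):
    c=env.read_camera(n); cv2.imwrite(f"pics/{n}1.png",c["color"][:,:,::-1])
a=cv2.imread("pics/top1.png")[193:358,175:395]; a=cv2.resize(a,(400,300),interpolation=cv2.INTER_CUBIC)
b=cv2.imread("pics/scene1.png")[190:325,286:466]; b=cv2.resize(b,(400,300),interpolation=cv2.INTER_CUBIC)
cv2.imwrite("pics/both1.png",np.hstack([a,b]))
E
```

```text
lift t7.84 p [ 526.3 -166.2  129.3] F [ 0.6 -0.2 -1.2] M [-0.05 -0.01  0.01] op 43.9 g 61.2
[ 2.24859835e-01  4.73528152e-01  1.96778348e+00 -4.44089210e-16
  7.00281025e-01 -4.44016535e-03]
over t9.09 p [513.7 148.  129.4] F [ 0.5  0.2 -1.8] M [ 0.04 -0.    0.01] op 43.4 g 61.2
low t10.03 p [514.2 148.6  52.4] F [-0.5 -0.3 -2. ] M [ 0.04 -0.02 -0.03] op 44.0 g 61.2
```

View pics/both1.png

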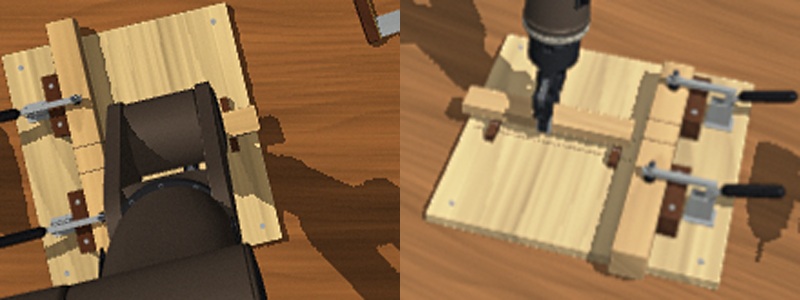

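The rail is held level over the bearers and lined up with the pencil marks; the leg is clear. I'll lower it until it touches, then let it settle by releasing and gripping again.

```bash
python3 - <<'E'
from r import *
o=Q(JIG[3]+np.pi/2); xy=place(JIG,[0,-88,0])[0,:2]
fz=lambda:np.mean([env.sense()["force"][2] for _ in range(5)])
z=48.; 
while z>41:
    env.move_linear([*xy,z],velocity=20); f=fz(); print(z,round(f,1),end="; ")
    if f>2: break
    z-=1
st("contact")
S=env.read_camera("scene"); cv2.imwrite("pics/scene2.png",S["color"][:,:,::-1])
# rail in scene: front (+jig x) top edge & bottom edges, ends; local rail x = jig y
p0=np.array([*xy,33,JIG[3]+np.pi/2])
# rail-local y=-22.5 is jig +x side
seg=[(0,[a,-22.5,20],[b,-22.5,20]) for a,b in((-130,-30),(30,130))]+[(0,[-130,-22.5,20],[-130,22.5,20]),(0,[-130,22.5,20],[-50,22.5,20]),(0,[50,22.5,20],[130,22.5,20])]
jb=JB; js=[(0,jb[1],jb[2]),(0,jb[0],jb[1]),(0,jb[3],jb[0])]
r=refine([S],seg,p0); j=refine([S],js[1:],JIG)
print("rail",r.round(3),"jig",j.round(3))
d=r-j; c,s=np.cos(j[3]),np.sin(j[3]); print("rail in jig",c*d[0]+s*d[1],-s*d[0]+c*d[1],d[3]-np.pi/2)
im=S["color"][:,:,::-1].copy()[190:325,286:466]; im=cv2.resize(im,None,fx=4.4,fy=4.4,interpolation=cv2.INTER_CUBIC)
cv2.imwrite("pics/scene2z.png",im)
E
```

```text
48.0 -2.6; 47.0 -1.4; 46.0 -1.4; 45.0 7.3; contact t11.22 p [513.9 148.6  45.3] F [-1.6  0.3  7.3] M [-0.1   0.38 -0.  ] op 43.8 g 62.2
rail [513.691 147.032  33.      1.793] jig [4.91535e+02 2.31759e+02 0.00000e+00 2.28000e-01]
rail in jig 2.4201816152407005 -87.54234847736714 -0.006052671518386177
```

View pics/scene2z.png

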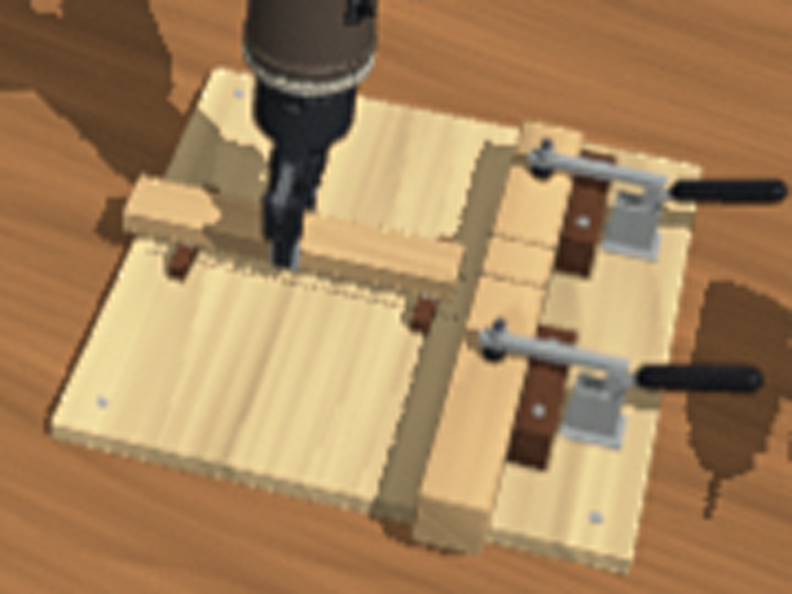

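The rail rests across both bearers, short of the leg by about 18 mm. I'll check the centring against the pencil lines directly, using the saved pictures from before the arm was in the way.

```bash
cat > c.py <<'E'
from r import *
cams=[env.read_camera(n) for n in("top","scene")]
def line_x(c,img,j):   # jig-x shift of pencil lines, from a clean image
    g=cv2.resize(cv2.GaussianBlur(cv2.cvtColor(img,cv2.COLOR_BGR2GRAY).astype(np.float32),(0,0),.6),None,fx=1,fy=1)
    res=[]
    sets=[(18,-205,-178),(18,-150,8),(68,64,106)]
    xs=np.arange(-6,6.01,.1); out={}
    for X0 in(22.5,-22.5):
        V=[]
        for z,a,b in sets:
            P=lambda dx:np.c_[np.full(60,X0+dx),np.linspace(a,b,60),np.full(60,z)]
            v=[]
            for dx in xs:
                uv=proj(c,place(j,P(dx))).astype(np.float32); v.append(cv2.remap(g,uv[:,:1].copy(),uv[:,1:].copy(),cv2.INTER_LINEAR).mean())
            V.append(round(float(xs[np.argmin(np.array(v)-np.polyval(np.polyfit(xs,v,1),xs))]),1))
        out[X0]=V
    return out
def edge_x(c,j,jy,y0,y1,X0,z):  # jig-x of a rail edge segment by max gradient
    im=cv2.GaussianBlur(c["color"].astype(np.float32),(0,0),.7); xs=np.arange(-7,7.01,.1); v=[]
    for dx in xs:
        P=np.c_[np.full(60,X0+dx),np.linspace(y0,y1,60),np.full(60,z)]
        uv=proj(c,place(j,P)).astype(np.float32); v.append(cv2.remap(im,uv[:,:1].copy(),uv[:,1:].copy(),cv2.INTER_LINEAR)[:,0].mean(0))
    d=np.linalg.norm(np.gradient(np.array(v),axis=0),axis=1); k=d.argsort()[::-1]; return round(float(xs[k[0]]),1)
def report(ye):
    for c,n in zip(cams,("top","scene")):
        print(n,"lines",line_x(c,cv2.imread(f"pics/{n}0.png"),JIG))
    a=ye-260
    print("top far end edges",[edge_x(cams[0],JIG,0,a+4,a+36,X,53) for X in(22.5,-22.5)])
    print("scene front top",[edge_x(cams[1],JIG,0,p,q,22.5,53) for p,q in((a+4,a+50),(ye-90,ye-45),(ye-50,ye-5))],"back",[edge_x(cams[1],JIG,0,p,q,-22.5,53) for p,q in((a+4,a+40),(ye-75,ye-5))])
    print("scene front bottom",[edge_x(cams[1],JIG,0,p,q,22.5,33) for p,q in((a+4,a+30),(ye-90,ye-25))])
E
python3 -c "
from c import *
report(42)"
```

```text
top lines {22.5: [0.6, 0.1, 0.2], -22.5: [-0.5, -0.3, -0.2]}
scene lines {22.5: [-0.3, -0.3, -0.2], -22.5: [-1.1, -0.7, -0.4]}
top far end edges [-1.0, 0.2]
scene front top [-0.2, -0.3, 0.1] back [-1.9, -6.9]
scene front bottom [5.4, 4.2]
```

The rail is centred to within about 0.5 mm and square to the leg. Next I'll take the load off the bearers and close slowly against the leg.

```bash
cat > p.py <<'E'
from r import *
th=JIG[3]+np.pi/2; o=Q(th); u=np.array([np.cos(th),np.sin(th),0])
def F():
    a=[]
    for _ in range(8): env.pause(.02); a.append(env.sense()["force"])
    f=np.mean(a,0); return -f@u, f[2]
def go(jx,jy,z,v): env.move_linear([*place(JIG,[jx,jy,0])[0,:2],z],o,velocity=v)
E
python3 - <<'E'
from p import *
z=45.8; go(0,-88,z,20); print(F())
jy=-76; go(0,jy,z,15); print(F())
while jy<-62:
    jy+=.5; go(0,jy,z,8); f=F(); print(round(jy,1),np.round(f,1),end="; ")
    if f[0]>3: break
st()
for _ in range(15):
    f=F()
    if f[1]>1: z+=.15
    elif f[1]<-2.2: z-=.15
    e=12-f[0]
    if abs(e)<1 and -2.2<=f[1]<=1: break
    jy+=np.clip(e*.04,-.3,.25); go(0,jy,z,8); print(round(jy,2),round(z,2),np.round(f,1))
print(jy,z,F()); st()
E
```

```text
(np.float64(-0.25090419417525517), np.float64(-2.083979200938083))
(np.float64(0.18075144196618642), np.float64(-1.6612891334652915))
-75.5 [-0.2 -2.1]; -75.0 [ 0.  -1.7]; -74.5 [-0.7 -1.7]; -74.0 [-0.  -1.7]; -73.5 [-0.3 -1.6]; -73.0 [-0.1 -1.7]; -72.5 [-0.1 -1.9]; -72.0 [-0.2 -2.1]; -71.5 [ 0.2 -2.1]; -71.0 [ 2.4 -1.6]; -70.5 [ 9.3 -1.5];  t17.06 p [509.9 165.1  45.8] F [ 2.2 -7.8 -1.7] M [-1.5 -0.3 -0.1] op 43.6 g 61.2
-70.4 45.8 [ 9.6 -1.7]
-70.35 45.8 [10.8 -1.4]
-70.35457018390305 45.8 (np.float64(11.276120320485091), np.float64(-1.5695811056262194))
 t18.09 p [509.9 165.2  45.8] F [  1.9 -11.   -2. ] M [-1.76 -0.41 -0.09] op 43.4 g 61.2
```

The push is right at about 11 N, but Fz ≈ −1.6 N means the gripper still carries the rail's weight. I'll back off 2 mm, lower it until the bearers take the weight, and close again.

```bash
python3 - <<'E'
from p import *
z=45.8; jy=-73; go(0,jy,z,8)
while z>44.3:
    f=F(); print(round(z,2),np.round(f,1),end="; ")
    if f[1]>.3: break
    z-=.1; go(0,jy,z,8)
jy=-71.5; go(0,jy,z,8); print("\n",F())
for _ in range(25):
    f=F(); e=11.8-f[0]; dz=.05 if f[1]>3 else 0
    print(round(jy,2),round(z,2),np.round(f,1))
    if abs(e)<1 and not dz: break
    jy+=np.clip(e*.04,-.3,.25); z+=dz; go(0,jy,z,8)
print("cmd",jy,z); st()
from c import *
report(60)
cv2.imwrite("pics/end.png",np.hstack([cv2.resize(c["color"][a:b,d:e,::-1],(400,300),interpolation=cv2.INTER_CUBIC) for c,(a,b,d,e) in zip(cams,((193,358,175,395),(190,325,286,466)))]))
E
```

```text
45.8 [ 0.1 -2.1]; 45.7 [-0.3 -1.7]; 45.6 [-0.1 -1.7]; 45.5 [-0.1 -1.8]; 45.4 [-0.2 -1.9]; 45.3 [-0.1  0.9]; 
 (np.float64(-0.14865031616065524), np.float64(2.1912757029080456))
-71.5 45.3 [-0.4  2.4]
-71.25 45.3 [2. 3.]
-71.0 45.3 [4.6 4.4]
-70.75 45.35 [7.9 3.8]
-70.6 45.4 [9.6 2.5]
-70.51 45.4 [11.2  2.8]
cmd -70.50961938035373 45.399999999999984
 t23.15 p [510.  165.2  45.4] F [  3.7 -10.7   2.6] M [-1.66 -0.59 -0.06] op 44.1 g 61.7
top lines {22.5: [0.6, 0.1, 0.2], -22.5: [-0.5, -0.3, -0.2]}
scene lines {22.5: [-0.3, -0.3, -0.2], -22.5: [-1.1, -0.7, -0.4]}
top far end edges [-0.7, 0.6]
scene front top [-0.5, -0.1, -0.1] back [-2.0, -0.3]
scene front bottom [4.8, 4.4]
```

View pics/end.png

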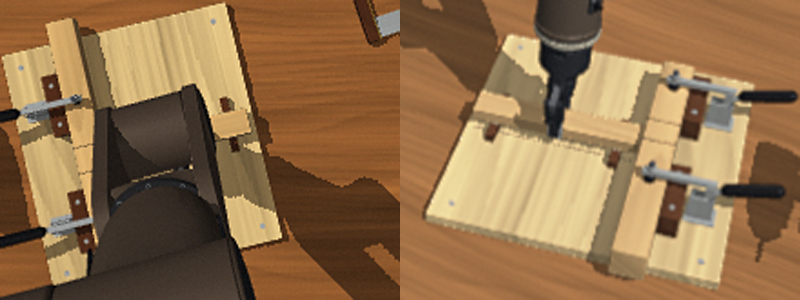

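The final pictures show the rail end tight against the leg at about (640,140) in the right half, lying on both bearers and in line with the pencil marks. The push is about 11 N, so I'm handing it in.

```bash
python3 - <<'E'
from p import *
print(F()); print(env.close_job())
E
```

```text
(np.float64(10.97483302466203), np.float64(2.4672924176209694))
the job is handed in; nothing more can be done
None
```

The narrow rail lies on both bearers, centred to about 0.5 mm and square to the leg, with its end held tight against it at about 11 N (wrist reading; bearer friction takes a little of that), and the job is handed in.

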